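Zero a leather-paring machine and set its blade gap

TASK

Zero the small leather-paring machine and set it for a first pass: turn the knurled thumbscrew on top clockwise until it bottoms on its zero stop (find the stop by feel, and do not force it), back it off a quarter turn, then press the lock lever at the right-hand end of the bridge fully down so that the setting holds. Leave the other things on the table where they are.

Things in the scene. Friction and masses are not known exactly. Their poses are not given: they have to be found in the camera images.
- paring_machine: The grey machine, fixed to the table: base 150 x 180 mm, two uprights with a bridge across (50 x 154 mm, top 117 mm up); a blade holder hinged at the rear hangs over a steel roller. Origin: centre of the base's underside. x points to its rear (the feed plate is at the front, -x), y to its left, z up.
- knob_grip (a point): On the axis of the thumbscrew's head, 143 mm above the table, where to grip it; fixed to the frame, does not turn. The head: round knurled dark steel knob, 34 mm in diameter, 130 to 154 mm up, on a thin neck, a white line on top. It stays at its height, lowers the blade 3 mm a turn clockwise, and starts 1.2 to 2.8 rad short of its stop. Drag about 0.05 N m.
- zero_stop: Hardened stop pin, 6 mm thick, under the bridge, 12.5 mm in front of the screw's axis; a dog on the screw's spindle meets it at the bottom of the travel. There the torque climbs by about 4 N m per rad; 0.1 to 0.3 N m at the knob is firm enough, above 0.75 N m (60 N on the pin) it is overloaded. Origin: top of the pin.
- blade_edge (a point): Middle of the blade's edge, under the nose of the blade holder. On the zero stop it is level with the crown of the roller; a quarter turn back raises it by 0.75 mm.
- roller_top (a point): Crown of the roller (20 mm in diameter) under the blade, 40 mm above the table; z up.
- lock_lever (a joint): Angle of the lock lever in rad: 0 = raised (loose; its arm points forward and 0.9 rad up), 0.9 = fully down on its stop, arm level, its eccentric pressed on the spindle of the screw. Starts between 0 and 0.2. Stiff friction (about 0.12 N m, a press of 4 to 15 N on the handle); stays where it is left.
- lever_press (a point): On the lever's black handle, 50 mm from the pivot, moving with it. The level pivot axis lies along the machine's y, 16 mm in front of its centre, 107 mm above the table; the arm swings 92 mm to the right (-y) of centre, is 64 mm long, its handle 14 mm thick. Pressing straight down 36 mm in front of the pivot works over the whole swing; at the end the handle's top is 114 mm up.
- needle_tin: Round needle tin with a red lid, 62 mm across, 21 mm high (the one beside the machine); a bystander. Origin: centre of its underside.
- loupe: Black stand loupe, 40 mm across, 37 mm high; a bystander. Origin: centre of its underside.
- spatula: Thin steel spatula with a dark handle, 200 mm long, lying flat in front of the machine; a bystander. Origin: centre of its underside.
- brass_weight_0: Turned brass weight with a small knob, 46 mm across, 67 mm high (the one beside the machine); a bystander. Origin: centre of its underside.
- tweezers: Pointed tweezers lying on their side, 124 mm long; a bystander. Origin: centre of its underside.
- glue_bottle: White glue bottle with an orange nozzle, 47 mm across, 135 mm high, behind the machine; a bystander. Origin: centre of its underside.
- linen_tape: Roll of cream linen tape, 73 mm across, 19 mm high; a bystander. Origin: centre of its underside.
Not all that is in view belongs to the job. There is more than one size of the paring_machine; the job needs the largest.

How it is judged:
On the way, in this order (a step that is already met when the one before it is completed fails the run):
1. the screw is turned down until it bears on its zero stop (contact force between zero_stop and anything else above 6 N), for 0.1 s.
2. the screw is backed off a quarter turn (within 30 degrees) while the lever is still up (z of blade_edge in the frame of roller_top between 0.0005 and 0.001 m and value of joint lock_lever below 0.4 rad), for 0.3 s.
At the end, for the whole second after the job is handed in: The screw stands a quarter turn, within 30 degrees, back from its zero stop (blade edge 0.5 to 1.0 mm above the roller's crown) and the lock lever is pressed down (past 0.75 of 0.9 rad) (z of blade_edge in the frame of roller_top between 0.0005 and 0.001 m and value of joint lock_lever above 0.75 rad and contact force between zero_stop and anything else below 1 N); the robot touches nothing.
It fails at once if the screw is forced: its zero stop is loaded with more than 60 N (contact force between zero_stop and anything else above 60 N).
It fails at once if a bystander is moved by more than 20 mm (distance of any of needle_tin, loupe, spatula, brass_weight_0, tweezers, glue_bottle, linen_tape from where it was at the start of the episode above 0.02 m).
It also fails if it takes over 72 s, if anything falls off the work surface, if the arm or the gripper's body presses on something with over 40 N, if the wrist force passes 120 N, or if a joint passes its speed limit or range.

ROBOT

A 6-joint arm with a two-finger parallel gripper is mounted at the origin on a cart in front of the work surface, level with it; the furniture and walls round the work are solid. World frame = base frame: x ahead of the robot, y to its left, z up, the work surface at z = 0. Lengths are in m, angles in rad, forces in N, time in s.
With the tool pointing down it reaches from about 0.25 to 0.775 m from the base axis. Payload 8.9 kg.
Tool frame: the origin (TCP) lies midway between the tips of the shut fingers; the grasp point (between the pads) lies env.hold_point_z behind it (env.hold_point_z is the distance from the TCP to the grasp point, in m); z points along the fingers, y is the line along which they close (so a half turn about z gives the same grasp; the last joint's range is limited). The gripper opens to 85 mm and grips with 20 to 120 N. Pads are 22 mm wide; open, the fingers measure 114 mm over their backs; the gripper's body (76 mm by 85 mm) begins 54 mm behind the grasp point. The pads swing forward as they close: fully open they stand 13 mm farther back than shut.
Start: joints at [-1.446, 0.291, -0.153, 1.127, 0, 1.431], TCP at [0.137, -0.507, 0.196] pointing down, gripper open.
Joint ranges: [-2.52, 2.52], [-0.91, 1.74], [-1.3, 1.37], [-1.96, 2.02], [-1.52, 1.47], [-3.14, 3.14]. Speed limits (rad/s): [2.22, 2.22, 2.79, 3.14, 3.14, 3.14].

INTERFACE

Orientations are given as a rotation vector (axis times angle).
In Python, from bench import env, imaging, order gives the robot as it stands.
- The arm moves only by the tool servo_tool, never from a script. Its argument "moves" is a list of rows, each an object of numbers: "dx", "dy", "dz": the shift along the tool's x, y, z in cm; "wx", "wy", "wz": the turn, a rotation vector about the tool's x, y, z in rad. In form: [{"dx": .., "dy": .., "dz": .., "wx": .., "wy": .., "wz": ..}, ...]. A call has 1 to 8 rows; each row is the pose to reach, as a shift and turn from the pose commanded when the call began, along the tool's axes at that moment; what a row does not reach only later rows make up. A row lasts 1/10 s, in which the tool goes at most 50 mm and 8.59 degrees, less where a joint would pass 70% of its speed; a pose out of reach is approached as far as the arm can. A call with a gripper value outside its range is refused whole. "grip" is the gripper command: -1 is fully open, 1 is shut, values between are in proportion, set as the call begins (left out, the last holds). The fingers move at their own pace and stop on an object; "force" is the grip in N (left out, the last holds). Time passes only in rows, so rows that repeat a pose let the fingers close. It gives the time, the measured TCP pose, the force, the opening and the grip force at its end, in the units of the state.
- env.read_state(): the state, without advancing time (a new reading comes with each control period).
- imaging.get_image(name): name is "side" or "top" or "wrist"; returns the picture (420x560x3 uint8, red, green, blue); there is no depth.
- imaging.calibration(name): a dict with "fx", "fy", "cx", "cy" (pixels), "R" (3x3) and "t" (3): a world point X has camera coordinates R X + t. Camera axes: x right, y down, z forward; pixel columns grow to the right and rows downward; lengths in m; the calibration is good to about 2 mm. A picture is of the moment at which its call begins: read the wrist's pose just before it. calibration takes no time and is no camera call; for the wrist camera it gives the pose at the moment of the call.
- order.close_job(): hands the job in; it is judged then, once.
The state is a dict: "time": time; "q": joint angles; "qd": joint speeds; "effort": joint torques, N m; "tool_pos": TCP position; "tcp_rot": TCP orientation; "wrist_force": force on the tool from outside, world axes, zero at the start; "wrist_torque": the same for the moment, N m; "grip_width": opening from 0.0 (shut) to 1.0 (fully open); "grip_force": force on a finger pad.
Only numpy, scipy, OpenCV 4.12 (cv2) and the standard library are available. Lean on these libraries where they do the work, as an engineer would, in place of code of your own. Each camera call takes 0.05 s, during which the arm holds its last target. There are 200 camera calls.

## Working session

There is one attempt and no reset: what is moved stays moved. The work goes in short steps, Python scripts to look and compute and a tool call to move; the robot and the scene stay as the last step left them, time stands still between calls to the robot, and variables do not carry over. Pictures are saved under pics/ and viewed, at most 10 in all, crops included, and the job is handed in when it is done.

Besides the shell and the picture viewer there is one more tool, called as name(argument=value, ...), one argument or row to a line, values as JSON. servo_tool: Moves the arm, as the interface text tells. Its arguments: {"type":"object","properties":{"moves":{"type":"array","items":{"type":"object","properties":{"dx":{"type":"number"},"dy":{"type":"number"},"dz":{"type":"number"},"wx":{"type":"number"},"wy":{"type":"number"},"wz":{"type":"number"}}}},"grip":{"type":"number"},"force":{"type":"number"}},"required":["moves"]}

```bash
mkdir -p pics
python3 - <<'E'
from bench import env, imaging, order
import cv2
for n in ["top","side"]:
    im=imaging.get_image(n); cv2.imwrite(f"pics/{n}0.png",cv2.cvtColor(im,cv2.COLOR_RGB2BGR))
    c=imaging.calibration(n); print(n,c)
print(env.read_state(), env.hold_point_z)
E
```

```text
top {'fx': 500.98256367642915, 'fy': 500.98256367642915, 'cx': 278.14749297758675, 'cy': 204.97369720659324, 'R': array([[ 0.00408398, -0.99985169, -0.01673098],
       [-0.9983244 , -0.00311086, -0.05778161],
       [ 0.057721  ,  0.01693892, -0.99818904]]), 't': array([-1.56493819e-03,  5.37147680e-01,  1.65209177e+00])}
side {'fx': 445.50345610514177, 'fy': 445.50345610514177, 'cx': 272.68715142922224, 'cy': 202.66804440993832, 'R': array([[-0.9857139 , -0.16613362,  0.02770789],
       [-0.08649715,  0.3581634 , -0.9296436 ],
       [ 0.1445211 , -0.91875927, -0.36741672]]), 't': array([0.52254614, 0.17845298, 1.24613184])}
{'time': 0.1, 'q': array([-1.44633458e+00,  2.91230531e-01, -1.54034790e-01,  1.12670761e+00,
       -5.38984945e-06,  1.43150716e+00]), 'qd': array([ 0.0004964 , -0.00046594,  0.00200528,  0.00172865,  0.00133048,
       -0.00044456]), 'effort': array([ 1.72047588e-03, -5.37976921e+01,  3.31918502e+01,  9.28315334e-03,
       -1.46944476e-04, -4.45038992e-06]), 'tool_pos': array([ 0.13682282, -0.50641244,  0.19589233]), 'tcp_rot': array([-3.11314790e+00, -4.12944440e-01, -5.23378977e-06]), 'wrist_force': array([-0.67341862,  0.35015583,  0.07561326]), 'wrist_torque': array([ 0.07056323, -0.01636507, -0.02455904]), 'grip_force': 0.0, 'grip_width': 0.9992356416895141} 0.0187
```

View pics/top0.png

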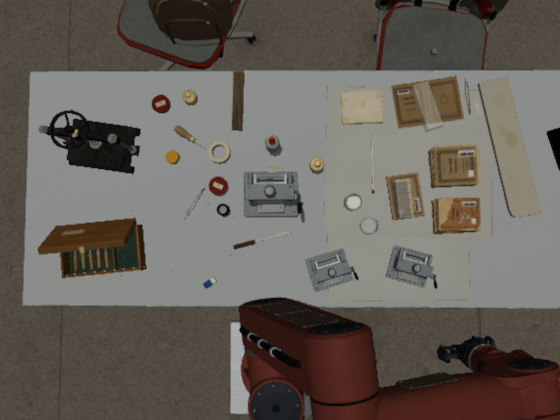

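View pics/side0.png

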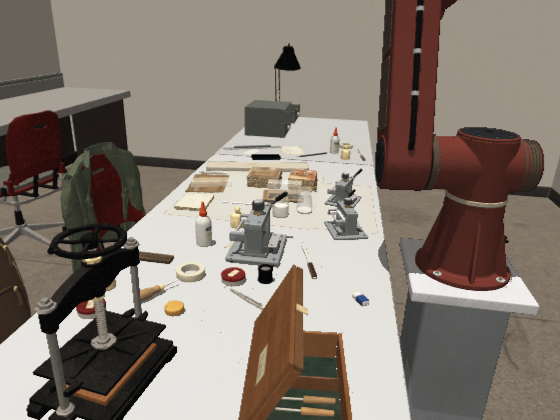

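The largest machine is at about (271,193) in the top view and (258,235) in the side view. I'll crop both views to measure it.

```bash
cat > h.py <<'E'
import numpy as np, cv2
from bench import env, imaging, order
from scipy.spatial.transform import Rotation as Ro
def ray(c,u,v):
    d=c["R"].T@np.array([(u-c["cx"])/c["fx"],(v-c["cy"])/c["fy"],1]); return -c["R"].T@c["t"],d
def atz(c,u,v,z):
    o,d=ray(c,u,v); return o+d*(z-o[2])/d[2]
def proj(c,X):
    p=c["R"]@np.asarray(X)+c["t"]; return c["fx"]*p[0]/p[2]+c["cx"],c["fy"]*p[1]/p[2]+c["cy"]
E
python3 - <<'E'
from h import *
t=cv2.imread("pics/top0.png")[150:240,225:345]; s=cv2.imread("pics/side0.png")[180:285,200:320]
a=cv2.resize(t,None,fx=6.5,fy=6.5,interpolation=cv2.INTER_CUBIC)[:, :780]
b=cv2.resize(s,None,fx=5.5,fy=5.5,interpolation=cv2.INTER_CUBIC)
cv2.imwrite("pics/t1.png",a);cv2.imwrite("pics/s1.png",b)
ct=imaging.calibration("top"); print(atz(ct,271,193,.117),atz(ct,271,191,.154))
E
```

```text
[0.56876198 0.02118109 0.117     ] [0.57186876 0.02004993 0.154     ]
```

View pics/t1.png

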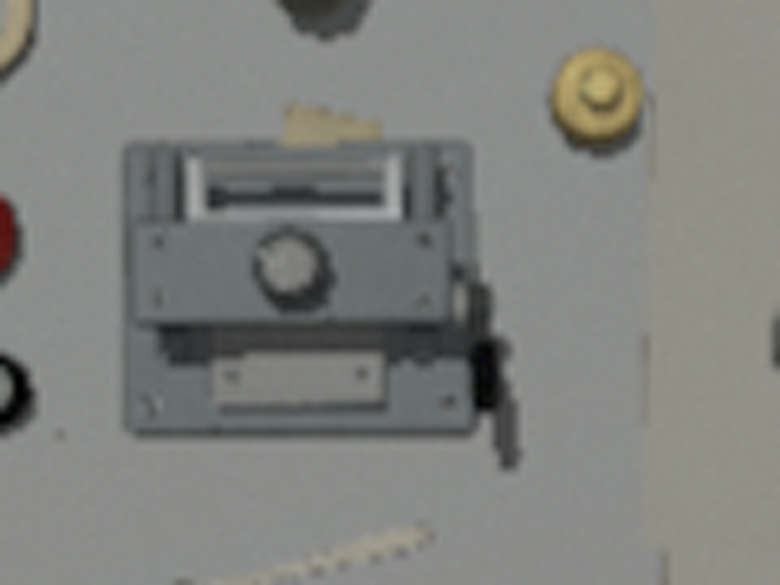

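View pics/s1.png

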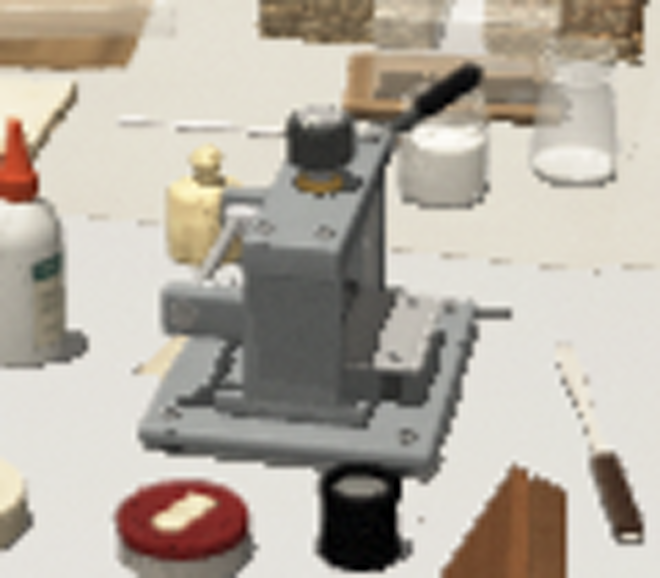

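The top crop shows the knob top near (288,264), base corners near (123,142), (472,142), (476,435) and (123,435), and the lever handle pointing forward on the right at about (490,370). The side crop shows the knob top ellipse at about (320,112).

```bash
cat >> h.py <<'E'
def rel(target, wz=0.0):
    s=env.read_state(); R=Ro.from_rotvec(s["tcp_rot"])
    return (R.inv().apply(np.asarray(target)-s["tool_pos"])*100).round(2), s["q"].round(3), R.as_matrix().round(3)
E
python3 - <<'E'
from h import *
ct=imaging.calibration("top"); cs=imaging.calibration("side")
T=lambda x,y:(225+(x+.5)/6.5-.5,150+(y+.5)/6.5-.5); S=lambda x,y:(200+(x+.5)/5.5-.5,180+(y+.5)/5.5-.5)
print("knob top",atz(ct,*T(288,264),.154),"side",atz(cs,*S(320,113),.154))
for p in [(123,142),(472,142),(476,435),(123,435)]: print("base",atz(ct,*T(*p),.01))
for p in [(137,218),(449,222),(449,320),(137,325)]: print("bridge",atz(ct,*T(*p),.117))
print("handle", atz(ct,*T(488,385),.15), atz(cs,*S(470,75),.157))
print(rel([.57,.02,.25]))
E
```

```text
knob top [0.57432961 0.02653323 0.154     ] side [0.5736464 0.0201163 0.154    ]
base [0.64991091 0.11723791 0.01      ]
base [ 0.65026892 -0.06289693  0.01      ]
base [ 0.49919106 -0.0652324   0.01      ]
base [0.49855637 0.11601397 0.01      ]
bridge [0.59964957 0.10087678 0.117     ]
bridge [ 0.59807271 -0.04965032  0.117     ]
bridge [ 0.55074198 -0.04975901  0.117     ]
bridge [0.54789061 0.10047112 0.117     ]
handle [ 0.51784124 -0.06769766  0.15      ] [ 0.50556187 -0.04577076  0.157     ]
(array([ 55.54, -39.53,  -5.36]), array([-1.446,  0.291, -0.154,  1.127, -0.   ,  1.432]), array([[ 0.965,  0.261, -0.   ],
       [ 0.261, -0.965,  0.001],
       [ 0.   , -0.001, -1.   ]]))
```

servo_tool(
  moves=[
    {"dx": 4,"dy": -2.8,"dz": -5,"wz": -0.15},
    {"dx": 8,"dy": -5.7,"dz": -5,"wz": -0.3},
    {"dx": 12,"dy": -8.5,"dz": -5,"wz": -0.45},
    {"dx": 16,"dy": -11.4,"dz": -5,"wz": -0.6},
    {"dx": 20,"dy": -14.2,"dz": -5,"wz": -0.75},
    {"dx": 24,"dy": -17.1,"dz": -5,"wz": -0.9},
    {"dx": 28,"dy": -19.9,"dz": -5,"wz": -1.05},
    {"dx": 32,"dy": -22.8,"dz": -5,"wz": -1.2},
  ],
  grip=-1,
)

```text
$.moves[0]: bad value
```

```bash
python3 -c "
from h import *
print(rel([.574,.025,.24]),env.read_state()['tool_pos'])"
```

```text
(array([ 56.06, -39.91,  -4.36]), array([-1.446,  0.291, -0.154,  1.127, -0.   ,  1.432]), array([[ 0.965,  0.261, -0.   ],
       [ 0.261, -0.965,  0.001],
       [ 0.   , -0.001, -1.   ]])) [ 0.13682282 -0.50641244  0.19589233]
```

servo_tool(
  moves=[
    {"dx": 4,"dy": -2.8,"dz": -4,"wx": 0,"wy": 0,"wz": -0.14},
    {"dx": 8,"dy": -5.7,"dz": -5,"wx": 0,"wy": 0,"wz": -0.29},
    {"dx": 12,"dy": -8.5,"dz": -5,"wx": 0,"wy": 0,"wz": -0.44},
    {"dx": 16,"dy": -11.4,"dz": -5,"wx": 0,"wy": 0,"wz": -0.59},
    {"dx": 20,"dy": -14.2,"dz": -5,"wx": 0,"wy": 0,"wz": -0.74},
    {"dx": 24,"dy": -17.1,"dz": -5,"wx": 0,"wy": 0,"wz": -0.89},
    {"dx": 28,"dy": -19.9,"dz": -5,"wx": 0,"wy": 0,"wz": -1.04},
    {"dx": 32,"dy": -22.8,"dz": -5,"wx": 0,"wy": 0,"wz": -1.19},
  ],
  grip=-1,
)

```text
time: 0.9
tool_pos: [0.3831, -0.2066, 0.2464]
tcp_rot: [2.341, 2.095, 0.0]
wrist_force: [0.7, -1.1, 0.1]
grip_width: 0.998
grip_force: 0.0
```

```bash
python3 -c "
from h import *
print(rel([.574,.025,.24]),env.read_state()['tool_pos'])"
```

```text
(array([25.13, 16.41,  0.64]), array([-0.663,  0.093, -0.27 ,  1.208, -0.   ,  1.019]), array([[ 0.111,  0.994,  0.   ],
       [ 0.994, -0.111, -0.   ],
       [-0.   ,  0.   , -1.   ]])) [ 0.38310478 -0.2065603   0.24638562]
```

servo_tool(
  moves=[
    {"dx": 3.6,"dy": 2.3,"dz": 0,"wx": 0,"wy": 0,"wz": -0.14},
    {"dx": 7.2,"dy": 4.7,"dz": 0,"wx": 0,"wy": 0,"wz": -0.29},
    {"dx": 10.8,"dy": 7,"dz": 0,"wx": 0,"wy": 0,"wz": -0.44},
    {"dx": 14.4,"dy": 9.4,"dz": 0,"wx": 0,"wy": 0,"wz": -0.59},
    {"dx": 18,"dy": 11.7,"dz": 0,"wx": 0,"wy": 0,"wz": -0.74},
    {"dx": 21.6,"dy": 14.1,"dz": 0,"wx": 0,"wy": 0,"wz": -0.89},
    {"dx": 25.1,"dy": 16.4,"dz": 0.6,"wx": 0,"wy": 0,"wz": -1.04},
    {"dx": 25.1,"dy": 16.4,"dz": 0.6,"wx": 0,"wy": 0,"wz": -1.19},
  ],
)

```text
time: 1.7
tool_pos: [0.5761, 0.0255, 0.2386]
tcp_rot: [-0.758, -3.047, -0.001]
wrist_force: [-0.6, -0.5, 0.7]
grip_width: 1.004
grip_force: 0.0
```

servo_tool(
  moves=[
    {"dx": 0,"dy": 0,"dz": 0,"wx": 0,"wy": 0,"wz": -0.14},
    {"dx": 0,"dy": 0,"dz": 0,"wx": 0,"wy": 0,"wz": -0.29},
    {"dx": 0,"dy": 0,"dz": 0,"wx": 0,"wy": 0,"wz": -0.44},
    {"dx": 0,"dy": 0,"dz": 0,"wx": 0,"wy": 0,"wz": -0.59},
    {"dx": 0,"dy": 0,"dz": 0,"wx": 0,"wy": 0,"wz": -0.7},
    {"dx": 0,"dy": 0,"dz": 0,"wx": 0,"wy": 0,"wz": -0.7},
    {"dx": 0,"dy": 0,"dz": 0,"wx": 0,"wy": 0,"wz": -0.7},
  ],
)

```text
time: 2.4
tool_pos: [0.5743, 0.0218, 0.2402]
tcp_rot: [0.312, -3.126, -0.0]
wrist_force: [-0.2, -0.8, 0.3]
grip_width: 0.997
grip_force: 0.0
```

Run:
```python
from h import *
print(rel([.574,.025,.1243]),env.read_state()['tool_pos'])
c=imaging.calibration("wrist"); im=imaging.get_image("wrist")
print(proj(c,[.574,.025,.154]))
cv2.imwrite("pics/w1.png",cv2.cvtColor(im,cv2.COLOR_RGB2BGR))
```

```text
(array([-0.04,  0.32, 11.59]), array([-0.089,  0.369,  0.074,  1.276, -0.   , -0.288]), array([[-0.98 , -0.198, -0.001],
       [-0.198,  0.98 ,  0.   ],
       [ 0.001,  0.   , -1.   ]])) [0.57427225 0.02178307 0.24015148]
(np.float64(282.05888671588605), np.float64(201.56457990929948))
```

View pics/w1.png

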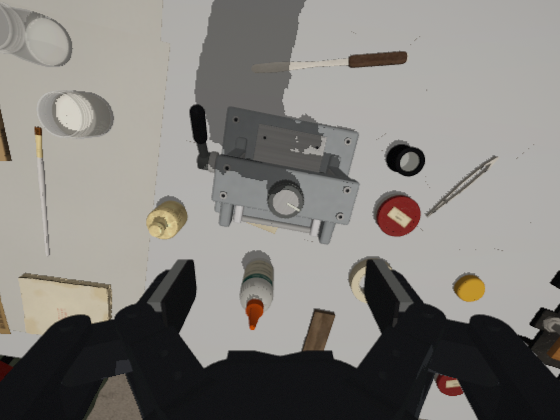

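The wrist view shows the knob top at about (286,198), the lever tip at (197,108) and its pivot at about (205,160). I'll localise them.

Run:
```python
from h import *
c=imaging.calibration("wrist"); im=cv2.imread("pics/w1.png")
g=cv2.cvtColor(im,cv2.COLOR_BGR2GRAY)[170:235,250:325]
h=cv2.HoughCircles(cv2.GaussianBlur(g,(3,3),0),cv2.HOUGH_GRADIENT,1,5,param1=80,param2=10,minRadius=11,maxRadius=22); print(h[0][:4])
for u,v in [(x+250,y+170) for x,y,r in h[0][:2]]+[(286,199)]: print(atz(c,u,v,.154))
print("radius px expect", c["fx"]*.017/(c["R"]@[.574,.025,.154]+c["t"])[2])
print("lever tip",atz(c,197,108,.157),"pivot",atz(c,207,160,.107))
for p in [(226,107),(358,128)]: print("front base corners",atz(c,*p,.01))
cv2.imwrite("pics/k.png",cv2.resize(im[90:240,180:370],None,fx=4,fy=4,interpolation=cv2.INTER_CUBIC))
```

```text
[[39.5 35.5 18. ]
 [29.5 21.5 21.4]
 [36.5 31.5 12.2]
 [31.5 35.5 18. ]]
[0.57647046 0.03269021 0.154     ]
[0.56495255 0.02068045 0.154     ]
[0.57086553 0.02812304 0.154     ]
radius px expect 18.02069494110417
lever tip [ 0.50662542 -0.06250061  0.157     ] pivot [ 0.55832791 -0.05939108  0.107     ]
front base corners [ 0.50234084 -0.06436711  0.01      ]
front base corners [0.49336028 0.11450924 0.01      ]
```

View pics/k.png

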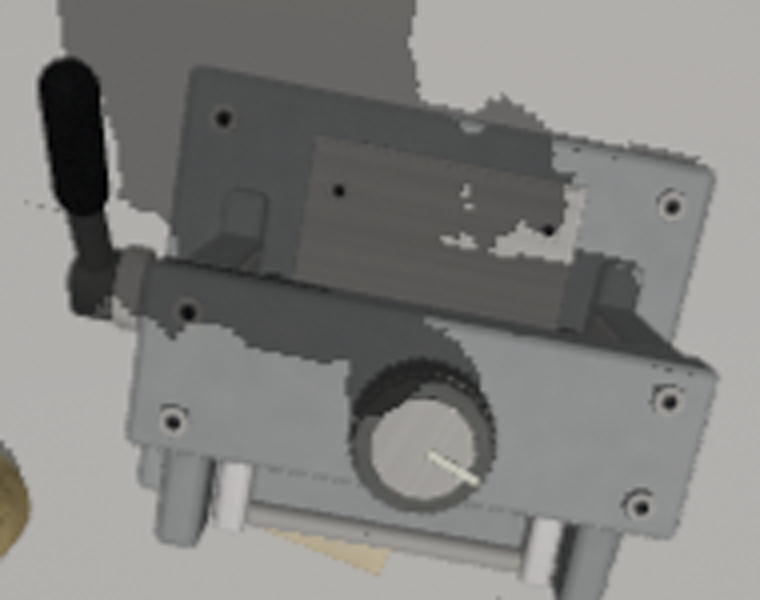

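servo_tool(
  moves=[
    {"dx": 0,"dy": 0.4,"dz": 2,"wx": 0,"wy": 0,"wz": 0},
    {"dx": 0,"dy": 0.4,"dz": 5,"wx": 0,"wy": 0,"wz": 0},
    {"dx": 0,"dy": 0.4,"dz": 8,"wx": 0,"wy": 0,"wz": 0},
    {"dx": 0,"dy": 0.4,"dz": 10.5,"wx": 0,"wy": 0,"wz": 0},
    {"dx": 0,"dy": 0.4,"dz": 11.5,"wx": 0,"wy": 0,"wz": 0},
    {"dx": 0,"dy": 0.4,"dz": 11.5,"wx": 0,"wy": 0,"wz": 0},
  ],
)

```text
time: 3.05
tool_pos: [0.5727, 0.0257, 0.1244]
tcp_rot: [0.315, -3.123, -0.001]
wrist_force: [0.7, 0.1, -0.4]
grip_width: 0.998
grip_force: 0.0
```

servo_tool(
  moves=[
    {"dx": 0,"dy": 0,"dz": 0,"wx": 0,"wy": 0,"wz": 0},
    {"dx": 0,"dy": 0,"dz": 0,"wx": 0,"wy": 0,"wz": 0},
    {"dx": 0,"dy": 0,"dz": 0,"wx": 0,"wy": 0,"wz": 0},
    {"dx": 0,"dy": 0,"dz": 0,"wx": 0,"wy": 0,"wz": 0},
    {"dx": 0,"dy": 0,"dz": 0,"wx": 0,"wy": 0,"wz": 0},
    {"dx": 0,"dy": 0,"dz": 0,"wx": 0,"wy": 0,"wz": 0},
    {"dx": 0,"dy": 0,"dz": 0,"wx": 0,"wy": 0,"wz": 0},
    {"dx": 0,"dy": 0,"dz": 0,"wx": 0,"wy": 0,"wz": 0},
  ],
  grip=1,
  force=25,
)

```text
time: 3.85
tool_pos: [0.5736, 0.0257, 0.1254]
tcp_rot: [0.317, -3.125, -0.0]
wrist_force: [-0.7, 0.2, -1.0]
grip_width: 0.001
grip_force: 0.0
```

```bash
cat > st.py <<'E'
from h import *
s=env.read_state(); R=Ro.from_rotvec(s["tcp_rot"])
m=R.as_matrix(); print("t",s["time"],"pos",s["tool_pos"].round(4),"q6",s["q"][5].round(3),"yaw",round(float(np.arctan2(m[1,0],m[0,0])),3))
print("F",s["wrist_force"].round(2),"T",s["wrist_torque"].round(3),"Ftool",R.inv().apply(s["wrist_force"]).round(2),"eff6",s["effort"][5].round(3),"w",s["grip_width"],s["grip_force"])
E
python3 st.py
```

```text
t 3.85 pos [0.5736 0.0257 0.1254] q6 -0.285 yaw -2.939
F [-0.67  0.22 -1.02] T [ 0.01  -0.069  0.003] Ftool [0.61 0.35 1.02] eff6 0.0 w 0.0012065726008522615 0.0
```

The gripper closed on nothing, so I'll look.

Run:
```python
from h import *
w=imaging.get_image("wrist"); s=imaging.get_image("side")
a=cv2.resize(w[150:420,100:460],(533,400)); b=cv2.resize(s[150:300,190:340],(400,400),interpolation=cv2.INTER_CUBIC)
im=np.hstack([cv2.resize(a,(400,300)),cv2.resize(b,(300,300))]); cv2.imwrite("pics/g.png",cv2.cvtColor(im,cv2.COLOR_RGB2BGR))
```

```text
(no output)
```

View pics/g.png

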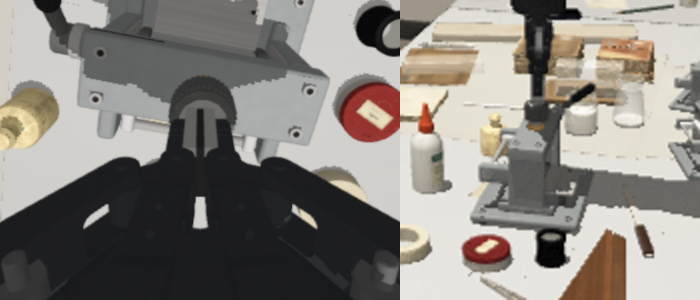

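Run:
```python
from h import *
for n in ["side","wrist","top"]:
    c=imaging.calibration(n)
    for nm,X in [("tcp",[.5736,.0257,.1254]),("k154",[.573,.026,.154]),("k130",[.573,.026,.130])]: print(n,nm,np.round(proj(c,X),1))
print("wrist cam pos",-imaging.calibration("wrist")["R"].T@imaging.calibration("wrist")["t"])
w=imaging.get_image("wrist"); s=imaging.get_image("side")
a=w[180:400,180:400]; b=s[170:230,230:290]
im=np.hstack([cv2.resize(a,(400,400),interpolation=cv2.INTER_CUBIC),cv2.resize(b,(400,400),interpolation=cv2.INTER_CUBIC)]); cv2.imwrite("pics/g2.png",cv2.cvtColor(im,cv2.COLOR_RGB2BGR))
```

```text
side tcp [257.2 210.3]
side k154 [257.6 200.9]
side k130 [257.5 208.8]
wrist tcp [278.3 238. ]
wrist k154 [278.8 257.5]
wrist k130 [278.9 240.1]
top tcp [269.5 191.2]
top k154 [269.1 190.6]
top k130 [269.3 191.3]
wrist cam pos [0.49771601 0.01084054 0.30230322]
```

View pics/g2.png

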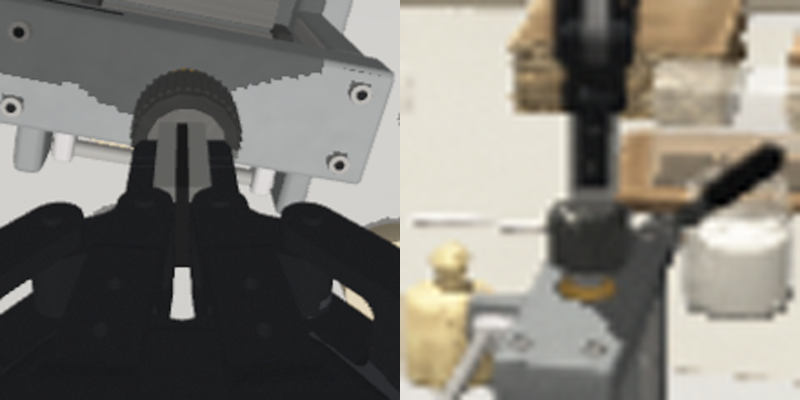

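```bash
python3 - <<'E'
from h import *
c=imaging.calibration("wrist"); s=env.read_state(); R=Ro.from_rotvec(s["tcp_rot"]); p=s["tool_pos"]
for nm,o in [("openL",[0,.0425,-.013]),("openR",[0,-.0425,-.013]),("openL+11",[.011,.0425,-.013]),("openR+11",[.011,-.0425,-.013]),("open -40",[0.011,.0425,-.04]),("open -40",[0.011,-.0425,-.04]),("shut tip front",[.011,0,0]),("shut -20",[.011,0,-.02]),("shut -30",[.011,0,-.03])]: print(nm,np.round(proj(c,p+R.apply(o)),1))
E
python3 st.py
```

```text
openL [347.  246.5]
openR [209.4 246.3]
openL+11 [348.3 229.9]
openR+11 [208.1 229.7]
open -40 [360.1 249.6]
open -40 [195.9 249.4]
shut tip front [278.3 222.3]
shut -20 [278.2 234.4]
shut -30 [278.1 241.5]
t 4.05 pos [0.5736 0.0257 0.1254] q6 -0.285 yaw -2.939
F [-0.12 -0.02 -0.47] T [ 0.015 -0.009  0.001] Ftool [0.12 0.01 0.47] eff6 0.0 w 0.0035454082045249763 0.0
```

servo_tool(
  moves=[
    {"dx": 0,"dy": 0.1,"dz": 0,"wx": 0,"wy": 0,"wz": 0},
    {"dx": 0,"dy": 0.2,"dz": 0,"wx": 0,"wy": 0,"wz": 0},
    {"dx": 0,"dy": 0.2,"dz": 0,"wx": 0,"wy": 0,"wz": 0},
  ],
)

```text
time: 4.35
tool_pos: [0.5732, 0.0278, 0.1254]
tcp_rot: [0.317, -3.125, -0.0]
wrist_force: [-0.1, -0.8, -0.2]
grip_width: -0.001
grip_force: 0.0
```

The wrist and side images agree that the real fingertips sit roughly 30–35 mm behind the reported TCP, just above the knob. I'll touch the knob top gently to measure the offset.

servo_tool(
  moves=[
    {"dx": 0,"dy": 0,"dz": 0.05,"wx": 0,"wy": 0,"wz": 0},
    {"dx": 0,"dy": 0,"dz": 0.1,"wx": 0,"wy": 0,"wz": 0},
    {"dx": 0,"dy": 0,"dz": 0.15,"wx": 0,"wy": 0,"wz": 0},
    {"dx": 0,"dy": 0,"dz": 0.2,"wx": 0,"wy": 0,"wz": 0},
  ],
)

```text
time: 4.75
tool_pos: [0.5732, 0.0276, 0.1233]
tcp_rot: [0.317, -3.126, 0.0]
wrist_force: [-0.5, 1.0, 0.6]
grip_width: -0.001
grip_force: 0.0
```

servo_tool(
  moves=[
    {"dx": 0,"dy": 0,"dz": 0.06,"wx": 0,"wy": 0,"wz": 0},
    {"dx": 0,"dy": 0,"dz": 0.12,"wx": 0,"wy": 0,"wz": 0},
    {"dx": 0,"dy": 0,"dz": 0.18,"wx": 0,"wy": 0,"wz": 0},
    {"dx": 0,"dy": 0,"dz": 0.24,"wx": 0,"wy": 0,"wz": 0},
  ],
)

```text
time: 5.15
tool_pos: [0.5732, 0.0276, 0.1209]
tcp_rot: [0.317, -3.125, -0.0]
wrist_force: [-0.1, 0.5, -0.8]
grip_width: -0.003
grip_force: 0.0
```

servo_tool(
  moves=[
    {"dx": 0,"dy": 0,"dz": 0.06,"wx": 0,"wy": 0,"wz": 0},
    {"dx": 0,"dy": 0,"dz": 0.12,"wx": 0,"wy": 0,"wz": 0},
    {"dx": 0,"dy": 0,"dz": 0.18,"wx": 0,"wy": 0,"wz": 0},
    {"dx": 0,"dy": 0,"dz": 0.24,"wx": 0,"wy": 0,"wz": 0},
  ],
)

```text
time: 5.55
tool_pos: [0.5733, 0.0276, 0.1191]
tcp_rot: [-0.317, 3.125, -0.0]
wrist_force: [-3.5, 0.9, 10.9]
grip_width: -0.001
grip_force: 5.3
```

```bash
python3 st.py
python3 - <<'E'
from h import *
w=imaging.get_image("wrist"); s=imaging.get_image("side"); 
a=w[170:320,200:360]; b=s[150:230,220:300]
im=np.hstack([cv2.resize(a,(420,400),interpolation=cv2.INTER_CUBIC),cv2.resize(b,(380,400),interpolation=cv2.INTER_CUBIC)]); cv2.imwrite("pics/g3.png",cv2.cvtColor(im,cv2.COLOR_RGB2BGR))
E
```

```text
t 5.55 pos [0.5733 0.0276 0.1191] q6 -0.281 yaw -2.939
F [-3.49  0.94 10.93] T [-0.003  0.698  0.032] Ftool [  3.22   1.62 -10.94] eff6 -0.0 w -0.0007943571519919 5.269210439573726
```

The touch came at reported z of 0.1192, so the fingertip offset is about 35 mm, as the images suggested. I'll lift, open, and descend to a reported z of about 0.091.

servo_tool(
  moves=[
    {"dx": 0,"dy": 0,"dz": -1,"wx": 0,"wy": 0,"wz": 0},
    {"dx": 0,"dy": 0,"dz": -1,"wx": 0,"wy": 0,"wz": 0},
    {"dx": 0,"dy": 0,"dz": -1,"wx": 0,"wy": 0,"wz": 0},
    {"dx": 0,"dy": 0,"dz": -1,"wx": 0,"wy": 0,"wz": 0},
    {"dx": 0,"dy": 0,"dz": -1,"wx": 0,"wy": 0,"wz": 0},
    {"dx": 0,"dy": 0,"dz": -1,"wx": 0,"wy": 0,"wz": 0},
    {"dx": 0,"dy": 0,"dz": -1,"wx": 0,"wy": 0,"wz": 0},
    {"dx": 0,"dy": 0,"dz": -1,"wx": 0,"wy": 0,"wz": 0},
  ],
  grip=-1,
)

```text
time: 6.45
tool_pos: [0.5732, 0.0276, 0.1285]
tcp_rot: [0.317, -3.125, -0.0]
wrist_force: [-0.5, -0.1, -0.8]
grip_width: 0.999
grip_force: 0.0
```

servo_tool(
  moves=[
    {"dx": 0,"dy": 0,"dz": 0.6,"wx": 0,"wy": 0,"wz": 0},
    {"dx": 0,"dy": 0,"dz": 1.2,"wx": 0,"wy": 0,"wz": 0},
    {"dx": 0,"dy": 0,"dz": 1.8,"wx": 0,"wy": 0,"wz": 0},
    {"dx": 0,"dy": 0,"dz": 2.4,"wx": 0,"wy": 0,"wz": 0},
    {"dx": 0,"dy": 0,"dz": 3,"wx": 0,"wy": 0,"wz": 0},
    {"dx": 0,"dy": 0,"dz": 3.4,"wx": 0,"wy": 0,"wz": 0},
    {"dx": 0,"dy": 0,"dz": 3.8,"wx": 0,"wy": 0,"wz": 0},
    {"dx": 0,"dy": 0,"dz": 3.8,"wx": 0,"wy": 0,"wz": 0},
  ],
)

```text
time: 7.25
tool_pos: [0.5729, 0.0277, 0.0901]
tcp_rot: [0.317, -3.125, -0.0]
wrist_force: [1.2, 0.0, -0.3]
grip_width: 1.001
grip_force: 0.0
```

servo_tool(
  moves=[
    {"dx": 0,"dy": 0,"dz": 0,"wx": 0,"wy": 0,"wz": 0},
    {"dx": 0,"dy": 0,"dz": 0,"wx": 0,"wy": 0,"wz": 0},
    {"dx": 0,"dy": 0,"dz": 0,"wx": 0,"wy": 0,"wz": 0},
    {"dx": 0,"dy": 0,"dz": 0,"wx": 0,"wy": 0,"wz": 0},
    {"dx": 0,"dy": 0,"dz": 0,"wx": 0,"wy": 0,"wz": 0},
    {"dx": 0,"dy": 0,"dz": 0,"wx": 0,"wy": 0,"wz": 0},
  ],
  grip=1,
  force=25,
)

```text
time: 7.85
tool_pos: [0.5736, 0.027, 0.091]
tcp_rot: [-0.316, 3.125, -0.002]
wrist_force: [-1.3, -4.4, 5.6]
grip_width: 0.39
grip_force: 25.3
```

```bash
python3 st.py
```

```text
t 7.85 pos [0.5736 0.027  0.091 ] q6 -0.281 yaw -2.94
F [-1.28 -4.37  5.63] T [-1.067  0.156  0.077] Ftool [ 2.13 -4.03 -5.63] eff6 0.016 w 0.3898745166766559 25.28489112854004
```

Gripped: a width of 0.39 is about 33 mm, matching the knob. I'll turn clockwise (+wz) at 20 N, taking about 1 rad first because the stop is at least 1.2 rad away.

servo_tool(
  moves=[
    {"dx": 0,"dy": -0.05,"dz": 0,"wx": 0,"wy": 0,"wz": 0.12},
    {"dx": 0,"dy": -0.05,"dz": 0,"wx": 0,"wy": 0,"wz": 0.25},
    {"dx": 0,"dy": -0.05,"dz": 0,"wx": 0,"wy": 0,"wz": 0.38},
    {"dx": 0,"dy": -0.05,"dz": 0,"wx": 0,"wy": 0,"wz": 0.5},
    {"dx": 0,"dy": -0.05,"dz": 0,"wx": 0,"wy": 0,"wz": 0.5},
  ],
  force=20,
)

```text
time: 8.35
tool_pos: [0.5736, 0.0276, 0.091]
tcp_rot: [0.472, 3.105, 0.001]
wrist_force: [-0.7, -0.2, 5.0]
grip_width: 0.392
grip_force: 25.4
```

```bash
python3 st.py
```

```text
t 8.35 pos [0.5736 0.0276 0.091 ] q6 0.222 yaw 2.84
F [-0.75 -0.2   5.04] T [-0.052  0.238 -0.039] Ftool [ 0.65 -0.41 -5.04] eff6 1.465 w 0.3921088877491956 25.380257964134216
```

servo_tool(
  moves=[
    {"dx": 0,"dy": 0,"dz": 0,"wx": 0,"wy": 0,"wz": 0.12},
    {"dx": 0,"dy": 0,"dz": 0,"wx": 0,"wy": 0,"wz": 0.25},
    {"dx": 0,"dy": 0,"dz": 0,"wx": 0,"wy": 0,"wz": 0.38},
    {"dx": 0,"dy": 0,"dz": 0,"wx": 0,"wy": 0,"wz": 0.5},
    {"dx": 0,"dy": 0,"dz": 0,"wx": 0,"wy": 0,"wz": 0.55},
    {"dx": 0,"dy": 0,"dz": 0,"wx": 0,"wy": 0,"wz": 0.55},
    {"dx": 0,"dy": 0,"dz": 0,"wx": 0,"wy": 0,"wz": 0.55},
  ],
)

```text
time: 9.05
tool_pos: [0.5739, 0.0281, 0.091]
tcp_rot: [1.289, 2.865, 0.003]
wrist_force: [0.6, 4.2, 5.8]
grip_width: 0.391
grip_force: 25.4
```

```bash
python3 st.py;python3 - <<'E'
from h import *
w=imaging.get_image("wrist"); s=imaging.get_image("side"); 
a=w[170:320,200:360]; b=s[150:230,220:300]
im=np.hstack([cv2.resize(a,(420,400),interpolation=cv2.INTER_CUBIC),cv2.resize(b,(380,400),interpolation=cv2.INTER_CUBIC)]); cv2.imwrite("pics/g4.png",cv2.cvtColor(im,cv2.COLOR_RGB2BGR))
E
```

```text
t 9.05 pos [0.5739 0.0281 0.091 ] q6 0.766 yaw 2.296
F [0.6  4.24 5.81] T [ 0.72  -0.182 -0.105] Ftool [ 2.78  3.28 -5.8 ] eff6 0.052 w 0.39144362692317913 25.362198650836945
```

View pics/g4.png

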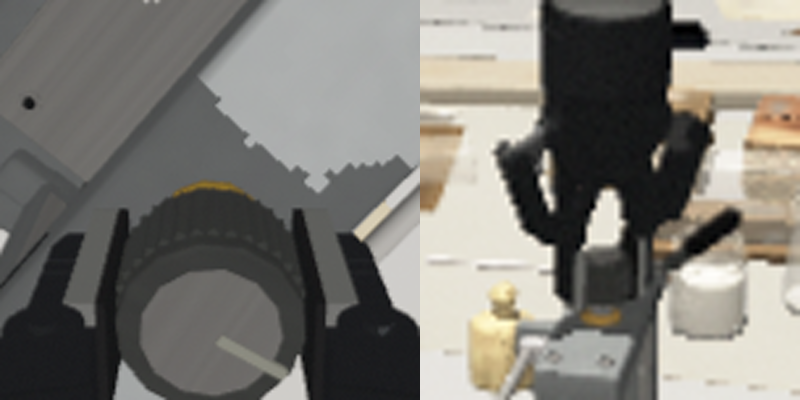

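The grip is good: the white line sits at about 30° in the wrist frame, as before, so the knob turns with the tool. I'll continue in small steps.

servo_tool(
  moves=[
    {"dx": 0,"dy": 0.04,"dz": 0,"wx": 0,"wy": 0,"wz": 0.06},
    {"dx": 0,"dy": 0.04,"dz": 0,"wx": 0,"wy": 0,"wz": 0.12},
    {"dx": 0,"dy": 0.04,"dz": 0,"wx": 0,"wy": 0,"wz": 0.12},
    {"dx": 0,"dy": 0.04,"dz": 0,"wx": 0,"wy": 0,"wz": 0.12},
  ],
)

```text
time: 9.55
tool_pos: [0.574, 0.0282, 0.091]
tcp_rot: [1.458, 2.782, 0.003]
wrist_force: [-0.1, 3.1, 6.4]
grip_width: 0.39
grip_force: 25.4
```

```bash
python3 st.py
```

```text
t 9.55 pos [0.574  0.0282 0.091 ] q6 0.886 yaw 2.176
F [-0.06  3.1   6.37] T [ 0.545 -0.019 -0.047] Ftool [ 2.59  1.72 -6.37] eff6 0.028 w 0.3895475070428615 25.434436798095703
```

servo_tool(
  moves=[
    {"dx": 0,"dy": 0,"dz": 0,"wx": 0,"wy": 0,"wz": 0.06},
    {"dx": 0,"dy": 0,"dz": 0,"wx": 0,"wy": 0,"wz": 0.1},
    {"dx": 0,"dy": 0,"dz": 0,"wx": 0,"wy": 0,"wz": 0.1},
    {"dx": 0,"dy": 0,"dz": 0,"wx": 0,"wy": 0,"wz": 0.1},
  ],
)

```text
time: 9.95
tool_pos: [0.5741, 0.0283, 0.091]
tcp_rot: [1.595, 2.706, 0.003]
wrist_force: [1.6, 2.0, 6.3]
grip_width: 0.388
grip_force: 25.4
```

```bash
python3 st.py
```

```text
t 9.95 pos [0.5741 0.0283 0.091 ] q6 0.986 yaw 2.076
F [1.58 2.05 6.29] T [ 0.575 -0.095  0.081] Ftool [ 1.03  2.38 -6.28] eff6 0.058 w 0.38844412542512397 25.41166752576828
```

```bash
cat > st.py <<'E'
from h import *
S=[]
for i in range(5): imaging.get_image("wrist"); S.append(env.read_state())
s=S[-1]; R=Ro.from_rotvec(s["tcp_rot"]); m=R.as_matrix()
A=lambda k:np.mean([x[k] for x in S],axis=0)
print("t",s["time"],"pos",s["tool_pos"].round(4),"q6",s["q"][5].round(4),"Tz",A("wrist_torque")[2].round(3),"eff6",A("effort")[5].round(3),"Ftool",R.inv().apply(A("wrist_force")).round(1),"w",round(s["grip_width"],3))
E
python3 st.py
```

```text
t 10.2 pos [0.5741 0.0282 0.091 ] q6 0.9862 Tz 0.019 eff6 0.013 Ftool [ 2.9  2.3 -5.7] w 0.388
```

servo_tool(
  moves=[
    {"dx": 0,"dy": 0,"dz": 0,"wx": 0,"wy": 0,"wz": 0.06},
    {"dx": 0,"dy": 0,"dz": 0,"wx": 0,"wy": 0,"wz": 0.12},
    {"dx": 0,"dy": 0,"dz": 0,"wx": 0,"wy": 0,"wz": 0.12},
  ],
)

```text
time: 10.5
tool_pos: [0.5742, 0.0283, 0.091]
tcp_rot: [1.757, 2.604, 0.003]
wrist_force: [1.8, 4.5, 5.3]
grip_width: 0.39
grip_force: 25.4
```

```bash
python3 st.py
```

```text
t 10.75 pos [0.5742 0.0283 0.091 ] q6 1.1059 Tz 0.26 eff6 0.319 Ftool [ 3.1  2.4 -5.6] w 0.388
```

The stop is reached: about 0.27 N m at q6 = 1.106, roughly 0.06 rad past first contact. I'll back off 1.63 rad so the net setting is a quarter turn from contact.

servo_tool(
  moves=[
    {"dx": 0,"dy": 0,"dz": 0,"wx": 0,"wy": 0,"wz": -0.1},
    {"dx": 0,"dy": 0,"dz": 0,"wx": 0,"wy": 0,"wz": -0.22},
    {"dx": 0,"dy": 0,"dz": 0,"wx": 0,"wy": 0,"wz": -0.34},
    {"dx": 0,"dy": 0,"dz": 0,"wx": 0,"wy": 0,"wz": -0.46},
    {"dx": 0,"dy": 0,"dz": 0,"wx": 0,"wy": 0,"wz": -0.58},
    {"dx": 0,"dy": 0,"dz": 0,"wx": 0,"wy": 0,"wz": -0.7},
    {"dx": 0,"dy": 0,"dz": 0,"wx": 0,"wy": 0,"wz": -0.82},
    {"dx": 0,"dy": 0,"dz": 0,"wx": 0,"wy": 0,"wz": -0.83},
  ],
)

```text
time: 11.55
tool_pos: [0.5736, 0.0276, 0.091]
tcp_rot: [0.549, 3.093, 0.001]
wrist_force: [-2.9, 0.4, 7.5]
grip_width: 0.39
grip_force: 25.5
```

servo_tool(
  moves=[
    {"dx": 0,"dy": 0,"dz": 0,"wx": 0,"wy": 0,"wz": -0.12},
    {"dx": 0,"dy": 0,"dz": 0,"wx": 0,"wy": 0,"wz": -0.24},
    {"dx": 0,"dy": 0,"dz": 0,"wx": 0,"wy": 0,"wz": -0.36},
    {"dx": 0,"dy": 0,"dz": 0,"wx": 0,"wy": 0,"wz": -0.48},
    {"dx": 0,"dy": 0,"dz": 0,"wx": 0,"wy": 0,"wz": -0.6},
    {"dx": 0,"dy": 0,"dz": 0,"wx": 0,"wy": 0,"wz": -0.72},
    {"dx": 0,"dy": 0,"dz": 0,"wx": 0,"wy": 0,"wz": -0.8},
    {"dx": 0,"dy": 0,"dz": 0,"wx": 0,"wy": 0,"wz": -0.8},
  ],
)

```text
time: 12.35
tool_pos: [0.5736, 0.0267, 0.091]
tcp_rot: [0.696, -3.063, 0.002]
wrist_force: [-2.6, -3.9, 7.6]
grip_width: 0.389
grip_force: 25.5
```

```bash
python3 st.py
python3 - <<'E'
from h import *
w=cv2.cvtColor(imaging.get_image("wrist"),cv2.COLOR_RGB2BGR); cv2.imwrite("pics/w5.png",w)
old=cv2.imread("pics/g4.png")[:,:420]; new=cv2.resize(w[170:320,200:360],(420,400),interpolation=cv2.INTER_CUBIC)
for n,i in (("old",old),("new",new)):
    g=cv2.cvtColor(i,cv2.COLOR_BGR2GRAY).copy(); d=g[270:385,145:290]; d=cv2.morphologyEx(d,cv2.MORPH_TOPHAT,np.ones((31,31)))
    ys,xs=np.where(d>20); print(n,len(xs), np.degrees(np.arctan2(*cv2.fitLine(np.c_[xs,ys].astype(np.float32),cv2.DIST_HUBER,0,.01,.01).ravel()[[1,0]])), xs.mean()+145,ys.mean()+270)
E
```

```text
t 12.6 pos [0.5736 0.0267 0.091 ] q6 -0.5238 Tz 0.043 eff6 -0.047 Ftool [ 3.1 -2.4 -7.2] w 0.388
old 1026 29.59636 257.9522417153996 358.08089668615986
new 1047 29.642397 257.1919770773639 357.8987583572111
```

The setting holds with no slip (line angle 29.6° in both pictures). I'll release and rise.

servo_tool(
  moves=[
    {"dx": 0,"dy": 0,"dz": 0,"wx": 0,"wy": 0,"wz": 0},
    {"dx": 0,"dy": 0,"dz": 0,"wx": 0,"wy": 0,"wz": 0},
    {"dx": 0,"dy": 0,"dz": 0,"wx": 0,"wy": 0,"wz": 0},
    {"dx": 0,"dy": 0,"dz": 0,"wx": 0,"wy": 0,"wz": 0},
    {"dx": 0,"dy": 0,"dz": 0,"wx": 0,"wy": 0,"wz": 0},
    {"dx": 0,"dy": 0,"dz": 0,"wx": 0,"wy": 0,"wz": 0},
  ],
  grip=-1,
)

```text
time: 13.25
tool_pos: [0.5736, 0.0275, 0.0905]
tcp_rot: [0.689, -3.065, -0.0]
wrist_force: [0.5, 0.3, -0.4]
grip_width: 0.999
grip_force: 0.0
```

servo_tool(
  moves=[
    {"dx": 0,"dy": 0,"dz": -2,"wx": 0,"wy": 0,"wz": 0},
    {"dx": 0,"dy": 0,"dz": -5,"wx": 0,"wy": 0,"wz": 0},
    {"dx": 0,"dy": 0,"dz": -8,"wx": 0,"wy": 0,"wz": 0},
    {"dx": 0,"dy": 0,"dz": -9,"wx": 0,"wy": 0,"wz": 0},
    {"dx": 0,"dy": 0,"dz": -9,"wx": 0,"wy": 0,"wz": 0},
  ],
)

```text
time: 13.75
tool_pos: [0.5747, 0.0274, 0.1819]
tcp_rot: [-0.689, 3.062, -0.001]
wrist_force: [0.0, -0.3, -0.3]
grip_width: 1.002
grip_force: 0.0
```

servo_tool(
  moves=[
    {"dx": 0,"dy": 0,"dz": 0,"wx": 0,"wy": 0,"wz": 0},
    {"dx": 0,"dy": 0,"dz": 0,"wx": 0,"wy": 0,"wz": 0},
    {"dx": 0,"dy": 0,"dz": 0,"wx": 0,"wy": 0,"wz": 0},
    {"dx": 0,"dy": 0,"dz": 0,"wx": 0,"wy": 0,"wz": 0},
    {"dx": 0,"dy": 0,"dz": 0,"wx": 0,"wy": 0,"wz": 0},
    {"dx": 0,"dy": 0,"dz": 0,"wx": 0,"wy": 0,"wz": 0},
    {"dx": 0,"dy": 0,"dz": 0,"wx": 0,"wy": 0,"wz": 0},
    {"dx": 0,"dy": 0,"dz": 0,"wx": 0,"wy": 0,"wz": 0},
  ],
  grip=1,
)

```text
time: 14.55
tool_pos: [0.5736, 0.0274, 0.1806]
tcp_rot: [-0.689, 3.065, 0.0]
wrist_force: [0.1, -0.2, 0.1]
grip_width: -0.002
grip_force: 0.0
```

```bash
python3 st.py
python3 - <<'E'
from h import *
print(rel([.522,-.065,.18]))
c=imaging.calibration("wrist"); w=cv2.cvtColor(imaging.get_image("wrist"),cv2.COLOR_RGB2BGR); cv2.imwrite("pics/w6.png",w)
print(proj(c,[.5738,.0275,.154]),proj(c,[.518,-.065,.157]),proj(c,[.522,-.065,.152]))
m=(cv2.cvtColor(w,cv2.COLOR_BGR2GRAY)<35).astype(np.uint8); n,l,st,ce=cv2.connectedComponentsWithStats(m)
for i in range(1,n):
    if st[i,4]>150: print(st[i],ce[i].round(1),atz(c,*ce[i],.145))
E
```

```text
t 14.8 pos [0.5736 0.0274 0.1807] q6 -0.5217 Tz 0.01 eff6 -0.0 Ftool [ 0.  -0.1  0.3] w -0.002
(array([ 8.62, -6.14,  0.06]), array([-0.08 ,  0.393, -0.046,  1.131,  0.   , -0.522]), array([[-0.904, -0.428,  0.   ],
       [-0.428,  0.904,  0.   ],
       [-0.   , -0.   , -1.   ]]))
(np.float64(278.3159189692371), np.float64(223.54031387340046)) (np.float64(185.64827704456076), np.float64(94.2754689188548)) (np.float64(185.9074273538077), np.float64(100.604276391482))
[183  74  22  52 878] [192.9  99.4] [ 0.51982304 -0.06300568  0.145     ]
[395 182  44  37 809] [414.2 198.4] [0.51416891 0.11345486 0.145     ]
[   24   249   536   171 42387] [276.7 361.2] [0.69990131 0.08551888 0.145     ]
[526 351  34  21 310] [539.4 360.7] [0.59556484 0.30377932 0.145     ]
[457 401  26  19 156] [468.  408.6] [0.67227155 0.28020483 0.145     ]
```

servo_tool(
  moves=[
    {"dx": 2.9,"dy": -2,"dz": 0,"wx": 0,"wy": 0,"wz": 0},
    {"dx": 5.7,"dy": -4,"dz": 0,"wx": 0,"wy": 0,"wz": 0},
    {"dx": 8.6,"dy": -6.05,"dz": 0,"wx": 0,"wy": 0,"wz": 0},
    {"dx": 8.6,"dy": -6.05,"dz": 0,"wx": 0,"wy": 0,"wz": 0},
    {"dx": 8.6,"dy": -6.05,"dz": 2,"wx": 0,"wy": 0,"wz": 0},
    {"dx": 8.6,"dy": -6.05,"dz": 4,"wx": 0,"wy": 0,"wz": 0},
    {"dx": 8.6,"dy": -6.05,"dz": 5,"wx": 0,"wy": 0,"wz": 0},
    {"dx": 8.6,"dy": -6.05,"dz": 5,"wx": 0,"wy": 0,"wz": 0},
  ],
)

```text
time: 15.65
tool_pos: [0.521, -0.0635, 0.1295]
tcp_rot: [0.689, -3.063, -0.002]
wrist_force: [-1.3, -0.3, 0.6]
grip_width: 0.004
grip_force: 0.0
```

servo_tool(
  moves=[
    {"dx": 0,"dy": 0,"dz": 0.2,"wx": 0,"wy": 0,"wz": 0},
    {"dx": 0,"dy": 0,"dz": 0.4,"wx": 0,"wy": 0,"wz": 0},
    {"dx": 0,"dy": 0,"dz": 0.6,"wx": 0,"wy": 0,"wz": 0},
    {"dx": 0,"dy": 0,"dz": 0.8,"wx": 0,"wy": 0,"wz": 0},
    {"dx": 0,"dy": 0,"dz": 1,"wx": 0,"wy": 0,"wz": 0},
    {"dx": 0,"dy": 0,"dz": 1.2,"wx": 0,"wy": 0,"wz": 0},
  ],
)

```text
time: 16.25
tool_pos: [0.5218, -0.0641, 0.1186]
tcp_rot: [-0.689, 3.065, -0.0]
wrist_force: [0.5, 1.3, 2.5]
grip_width: -0.001
grip_force: 1.3
```

```bash
python3 st.py
python3 - <<'E'
from h import *
w=imaging.get_image("wrist"); s=imaging.get_image("side")
a=w[150:330,180:380]; b=s[160:240,220:320]
im=np.hstack([cv2.resize(a,(400,360),interpolation=cv2.INTER_CUBIC),cv2.resize(b,(400,360),interpolation=cv2.INTER_CUBIC)]); cv2.imwrite("pics/g6.png",cv2.cvtColor(im,cv2.COLOR_RGB2BGR))
E
```

```text
t 16.5 pos [ 0.5218 -0.064   0.1186] q6 -0.7035 Tz -0.016 eff6 -0.003 Ftool [-0.3  0.4 -0.6] w 0.001
```

servo_tool(
  moves=[
    {"dx": 0,"dy": 0,"dz": 0.3,"wx": 0,"wy": 0,"wz": 0},
    {"dx": 0,"dy": 0,"dz": 0.6,"wx": 0,"wy": 0,"wz": 0},
    {"dx": 0,"dy": 0,"dz": 0.9,"wx": 0,"wy": 0,"wz": 0},
    {"dx": 0,"dy": 0,"dz": 1.2,"wx": 0,"wy": 0,"wz": 0},
    {"dx": 0,"dy": 0,"dz": 1.5,"wx": 0,"wy": 0,"wz": 0},
  ],
)

```text
time: 17.1
tool_pos: [0.5217, -0.064, 0.1033]
tcp_rot: [0.689, -3.065, -0.0]
wrist_force: [-0.2, 0.9, 3.0]
grip_width: 0.004
grip_force: 1.4
```

```bash
python3 st.py
```

```text
t 17.35 pos [ 0.5216 -0.0641  0.1034] q6 -0.7035 Tz 0.007 eff6 -0.002 Ftool [-0.1  0.2 -0.3] w 0.003
```

servo_tool(
  moves=[
    {"dx": 0,"dy": 0,"dz": 0.3,"wx": 0,"wy": 0,"wz": 0},
    {"dx": 0,"dy": 0,"dz": 0.6,"wx": 0,"wy": 0,"wz": 0},
    {"dx": 0,"dy": 0,"dz": 0.9,"wx": 0,"wy": 0,"wz": 0},
    {"dx": 0,"dy": 0,"dz": 1.2,"wx": 0,"wy": 0,"wz": 0},
    {"dx": 0,"dy": 0,"dz": 1.5,"wx": 0,"wy": 0,"wz": 0},
    {"dx": 0,"dy": 0,"dz": 1.8,"wx": 0,"wy": 0,"wz": 0},
    {"dx": 0,"dy": 0,"dz": 2.0,"wx": 0,"wy": 0,"wz": 0},
  ],
)

```text
time: 18.05
tool_pos: [0.5215, -0.064, 0.0832]
tcp_rot: [0.689, -3.065, -0.0]
wrist_force: [-1.8, 0.1, 3.3]
grip_width: 0.003
grip_force: 1.4
```

servo_tool(
  moves=[
    {"dx": 0,"dy": 0,"dz": 0.1,"wx": 0,"wy": 0,"wz": 0},
    {"dx": 0,"dy": 0,"dz": 0.2,"wx": 0,"wy": 0,"wz": 0},
    {"dx": 0,"dy": 0,"dz": 0.3,"wx": 0,"wy": 0,"wz": 0},
  ],
)

```text
time: 18.35
tool_pos: [0.5217, -0.064, 0.0806]
tcp_rot: [0.689, -3.065, -0.0]
wrist_force: [-3.3, -1.7, 4.2]
grip_width: 0.005
grip_force: 1.9
```

servo_tool(
  moves=[
    {"dx": 0,"dy": 0,"dz": 0.07,"wx": 0,"wy": 0,"wz": 0},
    {"dx": 0,"dy": 0,"dz": 0.14,"wx": 0,"wy": 0,"wz": 0},
    {"dx": 0,"dy": 0,"dz": 0.2,"wx": 0,"wy": 0,"wz": 0},
  ],
)

```text
time: 18.65
tool_pos: [0.5219, -0.0641, 0.0787]
tcp_rot: [-0.689, 3.065, -0.0]
wrist_force: [-4.2, 1.0, 9.3]
grip_width: -0.002
grip_force: 4.6
```

```bash
python3 st.py
```

```text
t 18.9 pos [ 0.5219 -0.0641  0.0788] q6 -0.7035 Tz -0.007 eff6 -0.005 Ftool [ 2.2  1.1 -5.4] w -0.003
```

Static force has appeared at the expected height, so I'll press slightly more to confirm the stop.

servo_tool(
  moves=[
    {"dx": 0,"dy": 0,"dz": 0.05,"wx": 0,"wy": 0,"wz": 0},
    {"dx": 0,"dy": 0,"dz": 0.1,"wx": 0,"wy": 0,"wz": 0},
    {"dx": 0,"dy": 0,"dz": 0.1,"wx": 0,"wy": 0,"wz": 0},
  ],
)

```text
time: 19.2
tool_pos: [0.522, -0.0641, 0.0785]
tcp_rot: [-0.689, 3.064, -0.001]
wrist_force: [-6.4, 0.4, 14.9]
grip_width: -0.004
grip_force: 7.2
```

```bash
python3 st.py
```

```text
t 19.45 pos [ 0.522  -0.0642  0.0785] q6 -0.7035 Tz -0.019 eff6 -0.012 Ftool [  4.5   2.9 -14.6] w 0.005
```

The lever is on its stop: 15 N static, and z no longer moves. I'll retreat upward and check with a last look.

servo_tool(
  moves=[
    {"dx": 0,"dy": 0,"dz": -1,"wx": 0,"wy": 0,"wz": 0},
    {"dx": 0,"dy": 0,"dz": -4,"wx": 0,"wy": 0,"wz": 0},
    {"dx": 0,"dy": 0,"dz": -8,"wx": 0,"wy": 0,"wz": 0},
    {"dx": 0,"dy": 0,"dz": -12,"wx": 0,"wy": 0,"wz": 0},
    {"dx": 0,"dy": 0,"dz": -14,"wx": 0,"wy": 0,"wz": 0},
    {"dx": 4,"dy": -1,"dz": -14,"wx": 0,"wy": 0,"wz": 0},
    {"dx": 5,"dy": -1,"dz": -14,"wx": 0,"wy": 0,"wz": 0},
    {"dx": 5,"dy": -1,"dz": -14,"wx": 0,"wy": 0,"wz": 0},
  ],
)

```text
time: 20.25
tool_pos: [0.4802, -0.095, 0.218]
tcp_rot: [-0.686, 3.065, -0.0]
wrist_force: [0.6, 0.1, -0.1]
grip_width: -0.003
grip_force: 0.0
```

```bash
python3 st.py
python3 - <<'E'
from h import *
w=imaging.get_image("wrist"); s=imaging.get_image("side")
b=s[160:260,200:320]
im=np.hstack([cv2.resize(w,(400,300)),cv2.resize(b,(360,300),interpolation=cv2.INTER_CUBIC)]); cv2.imwrite("pics/fin.png",cv2.cvtColor(im,cv2.COLOR_RGB2BGR))
E
```

```text
t 20.5 pos [ 0.4815 -0.0941  0.2174] q6 -0.7851 Tz 0.024 eff6 -0.03 Ftool [ 0.1  0.1 -0.2] w 0.001
```

View pics/fin.png

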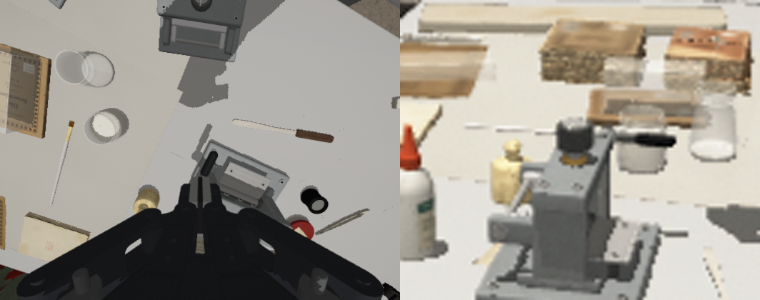

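The side view shows the lever handle level at (655,140) and the knob in place. The bystanders look undisturbed and the arm is clear, so I'll hand in.

```bash
python3 -c "
from bench import order; print(order.close_job())"
```

```text
the job is handed in; nothing more can be done
None
```

Job handed in (no verdict returned): the screw bottomed on its zero stop at about 0.27 N m, was backed off a quarter turn, and the lock lever was pressed down onto its stop; no bystander looked moved in the final views.

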